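# Find the coin tin by its weight and hold it over the cleared stand

### The arm

A 6-joint arm with a two-finger parallel gripper is mounted at the origin on the work surface. World frame = base frame: x ahead of the robot, y to its left, z up, the work surface at z = 0. Lengths are in m, angles in rad, forces in N, time in s.
With the tool pointing down it reaches from about 0.3 to 0.875 m from the base axis. Payload 6.4 kg.
Tool frame: the origin (TCP) lies midway between the tips of the shut fingers; the grasp point (between the pads) lies 19 mm behind it; z points along the fingers, y is the line along which they close (so a half turn about z gives the same grasp; the last joint's range is limited). The gripper opens to 85 mm and grips with 20 to 120 N. Pads are 22 mm wide; open, the fingers measure 114 mm over their backs; the gripper's body (76 mm by 85 mm) begins 54 mm behind the grasp point. The pads swing forward as they close: fully open they stand 13 mm farther back than shut.
Start: joints at [-1.351, 0.181, 1.607, -0, 1.354, -0.206], TCP at [0.238, -0.524, 0.231] pointing down, gripper open.
Joint ranges: [-2.99, 2.99], [-0.89, 2.07], [0.3, 2.58], [-1.14, 4.28], [0, 2.63], [-3.12, 3.12]. Speed limits (rad/s): [2.57, 2.57, 3.01, 3.14, 3.14, 3.14].

### API

Orientations are given as a unit quaternion [w, x, y, z].
In Python, from bench import status, camera, ctrl gives the robot as it stands. The module is installed in compiled form; this text tells all that it offers.
- The arm moves only by the shell command python3 -m handwheel 'ROWS'. ROWS is JSON, a list that holds one entry, the list of rows, each a list of 7 numbers: the opening, from -1 (shut) to 1 (fully open), then the shift along the tool's x, y, z in cm, then the turn, a rotation vector about the tool's x, y, z in degrees. A call has 1 to 10 rows; each row is the pose to reach, as a shift and turn from the pose commanded when the call began, along the tool's axes at that moment; what a row does not reach only later rows make up. A row lasts 1/8 s, in which the tool goes at most 62.5 mm and 10.7 degrees, less where a joint would pass 70% of its speed; a pose out of reach is approached as far as the arm can. A call with a gripper value outside its range is refused whole. The fingers move at their own pace and stop on an object; the grip force is fixed at half the most. Time passes only in rows, so rows that repeat a pose let the fingers close. It gives the time, the measured TCP pose, the force, the opening and the grip force at its end, in the units of the state.
- status.get_obs(): the state, without advancing time (a new reading comes with each control period).
- camera(name): name is "scene" or "top" or "wrist"; returns a dict with "frame" (480x640x3 uint8, blue, green, red), "depth" (480x640 float32, m along the optical axis (not along the pixel's ray), 0 where there is no reading), "fx", "fy", "cx", "cy" (pixels), "dist" ([k1, k2, p1, p2, k3] as OpenCV has them; the pictures are not rectified), "extrinsics" (4x4, takes a point from camera to world coordinates); the wrist camera has in their place "hand_eye" (4x4, takes a point from camera to tool coordinates, whose origin is the TCP and whose axes are the flange's). Camera axes: x right, y down, z forward; pixel columns grow to the right and rows downward; lengths in m; the calibration is good to about 2 mm. A picture is of the moment at which its call begins: read the wrist's pose just before it.
- ctrl.hand_in(): hands the job in; it is judged then, once.
The state is a dict: "time_s": time; "q": joint angles; "dq": joint speeds; "joint_efforts": joint torques, N m; "eef_pos": TCP position; "eef_rot": TCP orientation; "wrist_force": force on the tool from outside, world axes, zero at the start; "torque": the same for the moment, N m; "opening": opening from 0.0 (shut) to 1.0 (fully open); "grasp_force": force on a finger pad.
Only numpy, scipy, OpenCV 4.12 (cv2) and the standard library are available. Lean on these libraries where they do the work, as an engineer would, in place of code of your own. Each camera call takes 0.05 s, during which the arm holds its last target. There are 200 camera calls.

### The job

Lift the blue jug off the round wooden stand by its handle and set it down upright on the dresser right beside the stand. Then heft the three identical tins to find the heaviest, the one full of coins, putting any other tin you pick up back upright where it stood, and finish while still holding the heaviest tin upright in the air, centred over the cleared stand with about 10 cm of free space beneath it, so that I can lay a mat there: do not put it down or let go. Drop nothing, knock nothing over, and leave the other things on the dresser alone.

Things in the scene. Friction and masses are not known exactly. Their poses are not given: they have to be found in the camera images.
- tin_a_center (a point): green square tin with cream panels and a flat brass lid, shut, one of three that look exactly alike, upright. 56 x 56 mm, 80 mm high. This point is its centre, 40 mm above its underside; z up, x and y square to its side walls. One of the three tins weighs 0.53 to 0.67 kg and the other two 0.16 to 0.27 kg; which tin is the heavy one changes from start to start and cannot be seen. The filling may shift about 2 mm.
- tin_b_center (a point): green square tin with cream panels and a flat brass lid, shut, one of three that look exactly alike, upright. 56 x 56 mm, 80 mm high. This point is its centre, 40 mm above its underside; z up, x and y square to its side walls. One of the three tins weighs 0.53 to 0.67 kg and the other two 0.16 to 0.27 kg; which tin is the heavy one changes from start to start and cannot be seen. The filling may shift about 2 mm.
- tin_c_center (a point): green square tin with cream panels and a flat brass lid, shut, one of three that look exactly alike, upright. 56 x 56 mm, 80 mm high. This point is its centre, 40 mm above its underside; z up, x and y square to its side walls. One of the three tins weighs 0.53 to 0.67 kg and the other two 0.16 to 0.27 kg; which tin is the heavy one changes from start to start and cannot be seen. The filling may shift about 2 mm.
- tin_a: the body of tin_a: origin at the centre of its underside, same axes as tin_a_center
- tin_b: the body of tin_b: origin at the centre of its underside, same axes as tin_b_center
- tin_c: the body of tin_c: origin at the centre of its underside, same axes as tin_c_center
- stand: round dark wooden display stand, fixed, 40 mm high, flat top 124 mm across. Origin at the centre of its underside, on the dresser top.
- jug: blue enamel jug, 0.30 to 0.40 kg, body 88 mm across and 90 mm high, with a wooden grip bridging 49 mm of free space above its mouth on two steel wires (153 mm high over all), and a small spout that reaches 70 mm out along its +x. Origin at the centre of its underside; z up. At the start it stands on the middle of the stand, its underside 40 mm above the dresser.
- jug_handle (a point): the middle of the jug's wooden grip, 146 mm above the jug's underside on its axis. The grip is a straight bar 12 mm thick (along the jug's x), 14 mm tall and 70 mm long (along the jug's y); pinch it from above across its thickness. Axes as the jug's.
- jar: lever-top glass jar, shut, 72 mm across and 103 mm high, on a dark slate tray (fixed, 160 x 340 mm, 10 mm thick) at the back. Origin at its underside. A bystander.
- vase: white ceramic bud vase, 68 mm across and 120 mm high, on the tray. Origin at its underside. A bystander.
- opener: flat chrome bottle opener, 113 x 34 mm, 5 mm thick, lying on the tray. A bystander.
- glasses: steel reading glasses, 127 mm wide, 42 mm high, arms unfolded along their +x (120 mm). Origin under the bridge. A bystander.
- watch_box: dark wooden watch box, 116 x 196 mm, 81 mm high. Origin at the centre of its underside. A bystander.
Not all that is in view belongs to the job. What is shaped like the tin_c but red is not meant.

How it is judged:
By the outcome, as a careful person would: the job done as asked, in the order asked, and still so for the second after the job is handed in, while the arm keeps its last pose, push and grip.
It also fails if it takes over 72 s, if anything falls off the work surface, if the arm or the gripper's body presses on something with over 40 N, if the wrist force passes 120 N, or if a joint passes its speed limit or range.

## Working session

There is one attempt and no reset: what is moved stays moved. The work goes in short steps, Python scripts to look and compute and a shell command to move; the robot and the scene stay as the last step left them, time stands still between calls to the robot, and variables do not carry over. Pictures are saved under pics/ and viewed, at most 10 in all, crops included, and the job is handed in when it is done.

```bash
mkdir -p pics; cat > h.py <<'E'
import numpy as np, cv2
from bench import status, camera, ctrl
from scipy.spatial.transform import Rotation as R
def T_tool():
    o=status.get_obs(); q=o["eef_rot"]; T=np.eye(4)
    T[:3,:3]=R.from_quat([q[1],q[2],q[3],q[0]]).as_matrix(); T[:3,3]=o["eef_pos"]; return T
def snap(n):
    T=T_tool(); c=camera(n); c["E"]=c["extrinsics"] if n!="wrist" else T@np.array(c["hand_eye"]); c["E"]=np.array(c["E"]); return c
def cloud(c):
    K=np.array([[c["fx"],0,c["cx"]],[0,c["fy"],c["cy"]],[0,0,1]]); h,w=c["depth"].shape
    u,v=np.meshgrid(np.arange(w),np.arange(h))
    p=cv2.undistortPoints(np.stack([u,v],-1).reshape(-1,1,2).astype(float),K,np.array(c["dist"])).reshape(h,w,2)
    d=c["depth"]; P=np.dstack([p[...,0]*d,p[...,1]*d,d])
    W=P@c["E"][:3,:3].T+c["E"][:3,3]; W[d==0]=np.nan; return W
E
python3 - <<'E'
from h import *
o=status.get_obs(); print(o["time_s"],o["eef_rot"],o["wrist_force"],o["opening"])
for n in ("scene","top"):
    c=snap(n); cv2.imwrite(f"pics/{n}0.png",c["frame"]); np.save(f"{n}.npy",cloud(c)); print(c["E"].round(2))
E
```

```text
0.0 [-8.66357940e-04  9.77423312e-01  2.11288709e-01 -8.61531039e-06] [-0.14858818  0.62665271 -0.01114348] 0.9991339674408476
[[ 0.3   0.78 -0.55  1.23]
 [ 0.95 -0.24  0.18 -0.21]
 [ 0.   -0.58 -0.82  1.05]
 [ 0.    0.    0.    1.  ]]
[[-0.   -0.99  0.14  0.44]
 [-1.    0.   -0.02  0.  ]
 [ 0.02 -0.14 -0.99  1.21]
 [ 0.    0.    0.    1.  ]]
```

View pics/top0.png

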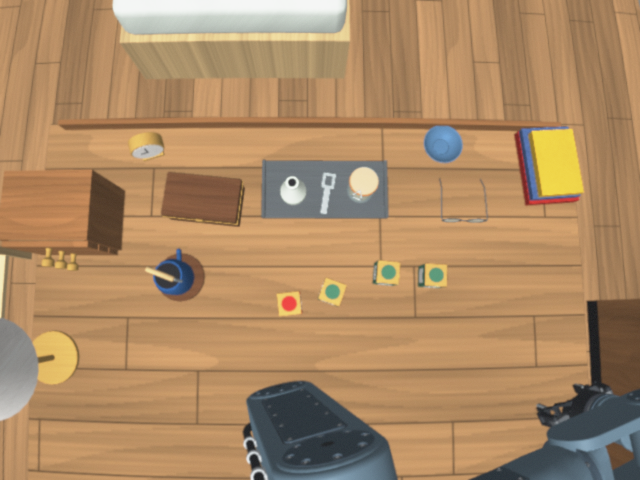

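View pics/scene0.png

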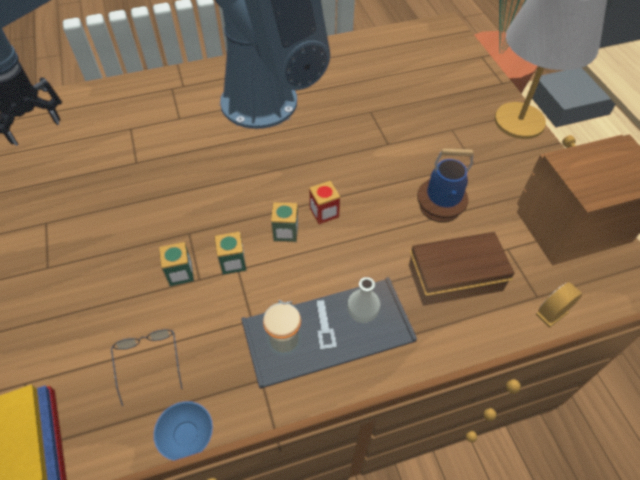

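The top view shows green-disc tins at (332,292), (388,272) and (436,275), and the red decoy at (289,303). The blue jug is on the stand at (173,277), with its grip running roughly from (146,268) to (180,280). The blue bowl at (443,144) could be mistaken for the jug, but it has no handle and no stand. The scene view agrees: tins at (285,222), (230,252) and (176,263), the red one at (324,201), and the jug at (447,182).

```bash
python3 - <<'E'
from h import *
W=np.load("top.npy"); S=np.load("scene.npy")
def box(P,z0,z1,nm):
    P=P.reshape(-1,3); P=P[(P[:,2]>z0)&(P[:,2]<z1)]
    if len(P)<5: print(nm,"few"); return
    r=cv2.minAreaRect((P[:,:2]*1000).astype(np.float32)); print(nm,len(P),"c",np.round(r[0],1),"size",np.round(r[1],1),"ang",round(r[2],1),"z",np.nanmedian(P[:,2]).round(4))
for nm,(u,v) in dict(t1=(332,292),t2=(388,272),t3=(436,275),red=(289,303)).items():
    box(W[v-22:v+22,u-22:u+22],.07,.09,nm)
for nm,(u,v) in dict(t1=(285,215),t2=(230,245),t3=(174,256)).items():
    box(S[v-25:v+25,u-22:u+22],.072,.09,nm+"s")
for nm,A in (("top",W[225:310,130:215]),("scene",S[135:225,405:485])):
    box(A,.175,.21,nm+" grip"); box(A,.115,.14,nm+" rim"); box(A,.03,.045,nm+" stand")
c=cv2.imread("pics/top0.png")[225:315,130:220]; d=cv2.imread("pics/scene0.png")[135:225,405:495]
cv2.imwrite("pics/jug.png",np.hstack([cv2.resize(c,(400,400),interpolation=2),cv2.resize(d,(400,400),interpolation=2)]))
for nm,(u,v) in dict(box=(202,197),jar=(363,185),vase=(292,190)).items(): print(nm,W[v,u].round(3))
E
```

```text
t1 524 c [471.9 -51.6] size [56.1 56.5] ang 69.8 z 0.08
t2 499 c [ 519.6 -190.4] size [54.5 56.5] ang 83.7 z 0.08
t3 498 c [ 511.9 -311.2] size [59.1 55.2] ang 89.2 z 0.0799
red 526 c [443.1  54.9] size [56.1 56.1] ang 6.7 z 0.08
t1s 514 c [475.3 -54.3] size [56.3 60.3] ang 70.3 z 0.0805
t2s 574 c [ 523.1 -193.4] size [56.  58.6] ang 84.7 z 0.0805
t3s 613 c [ 515.4 -313.6] size [56.6 59.9] ang 86.1 z 0.0801
top grip 176 c [508.8 339.1] size [72.  12.6] ang 69.4 z 0.1919
top rim 651 c [516.2 330.5] size [73.4 95.8] ang 39.7 z 0.1299
top stand 666 c [510.3 326.5] size [105.1 118.9] ang 88.1 z 0.0398
scene grip 227 c [509.9 336.9] size [75.5 16.1] ang 71.1 z 0.1907
scene rim 752 c [522.5 339.9] size [97.2 75.2] ang 9.1 z 0.13
scene stand 752 c [520.7 326.6] size [122.8 102.5] ang 52.0 z 0.04
box [0.71  0.276 0.081]
jar [ 0.733 -0.128  0.112]
vase [0.723 0.048 0.102]
```

View pics/jug.png

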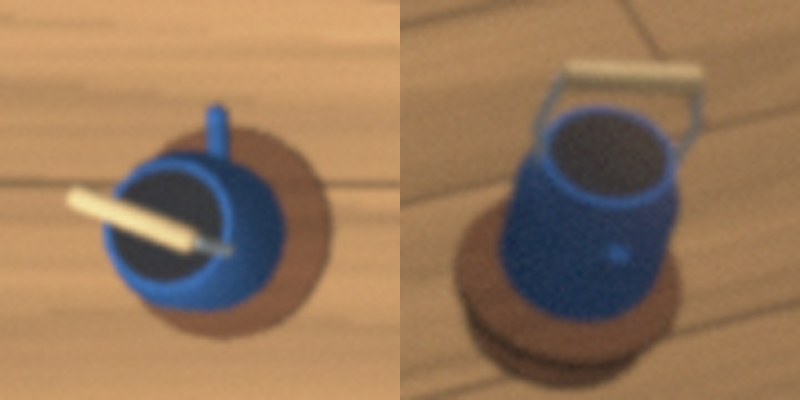

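```bash
cat >> h.py <<'E'
def go(p,yang=None):
    """shift (cm, tool axes) and turn (deg) to reach world p, tool down, tool-y at world angle yang (mod 180)"""
    T=T_tool(); Rt=T[:3,:3]; s=Rt.T@(np.array(p)-T[:3,3])*100
    a0=np.degrees(np.arctan2(Rt[1,1],Rt[0,1])); y=a0 if yang is None else yang
    y=a0+(y-a0+90)%180-90; a=np.radians(y)
    Y=np.array([np.cos(a),np.sin(a),0]); Z=np.array([0,0,-1.]); G=np.c_[np.cross(Y,Z),Y,Z]
    t=np.degrees(R.from_matrix(Rt.T@G).as_rotvec())
    o=status.get_obs(); print("t",round(o["time_s"],2),"tcp",np.round(o["eef_pos"],4),"y",a0.round(1),"shift",s.round(2),"turn",t.round(1),"q1,q6",np.degrees(np.array(o["q"])[[0,5]]).round(), "F",np.round(o["wrist_force"],1),"open",round(o["opening"],2))
E
python3 -c "
from h import *; go([.509,.338,.265],-20)"
```

```text
t 0.1 tcp [ 0.2374 -0.5231  0.2305] y -65.6 shift [ 60.31 -67.21  -3.33] turn [ -0.1  -0.1 -45.6] q1,q6 [-77. -12.] F [ 0.4  0.1 -0. ] open 1.0
```

```bash
r='[1,60.3,-67.2,-3.3,0,0,-45.6]'; python3 -m handwheel '[[[1,6,-6.7,-3.3,0,0,-9],[1,10,-11,-3.3,0,0,-18],[1,14,-16,-3.3,0,0,-27],[1,18,-20,-3.3,0,0,-36],[1,22,-25,-3.3,0,0,-45.6],[1,26,-29,-3.3,0,0,-45.6],[1,30,-33.5,-3.3,0,0,-45.6],[1,34,-38,-3.3,0,0,-45.6],[1,38,-42,-3.3,0,0,-45.6],[1,42,-46.8,-3.3,0,0,-45.6]]]'; python3 -c "
from h import *; go([.509,.338,.265],-20)"
```

```text
time_s: 1.35
eef_pos: [0.4247, 0.0701, 0.2643]
eef_rot: [0.0, 0.819, 0.574, 0.0]
wrist_force: [0.2, -1.1, -0.3]
opening: 1.002
grasp_force: 0.0
t 1.35 tcp [0.4247 0.0701 0.2643] y -20.0 shift [28.06 -1.24 -0.07] turn [0. 0. 0.] q1,q6 [-7. 13.] F [ 0.2 -1.1 -0.3] open 1.0
```

```bash
python3 -m handwheel '[[[1,5.5,-0.3,0,0,0,0],[1,11,-0.6,0,0,0,0],[1,17,-0.8,0,0,0,0],[1,23,-1,0,0,0,0],[1,28,-1.2,0,0,0,0],[1,28,-1.2,0,0,0,0],[1,28,-1.2,0,0,0,0]]]'; python3 - <<'E'
from h import *
go([.509,.338,.167],-20)
c=snap("wrist"); W=cloud(c); cv2.imwrite("pics/w1.png",c["frame"])
m=(W[...,2]>.17)&(W[...,2]<.205)&(abs(W[...,0]-.509)<.06)&(abs(W[...,1]-.338)<.06)
P=W[m]; print(len(P))
if len(P)>10: print(cv2.minAreaRect((P[:,:2]*1000).astype(np.float32)),np.median(P[:,2]))
m=(abs(W[...,2]-.04)<.004)&(abs(W[...,0]-.51)<.09)&(abs(W[...,1]-.33)<.09);P=W[m];print(len(P))
if len(P)>10: print(P.min(0),P.max(0),cv2.minEnclosingCircle((P[:,:2]*1000).astype(np.float32)))
E
```

```text
time_s: 2.22
eef_pos: [0.5084, 0.3348, 0.2635]
eef_rot: [-0.0, 0.819, 0.574, -0.001]
wrist_force: [0.5, 0.6, 0.4]
opening: 1.003
grasp_force: 0.0
t 2.23 tcp [0.5084 0.3348 0.2635] y -20.0 shift [ 0.34 -0.04  9.65] turn [-0.1  0.1  0. ] q1,q6 [22. 42.] F [0.5 0.6 0.4] open 1.0
2861
((509.5804443359375, 343.8987731933594), (73.51732635498047, 12.018637657165527), 69.69331359863281) 0.1919252071418303
3948
[0.44946827 0.27631756 0.03605034] [0.57299383 0.39806219 0.04253073] ((511.106201171875, 336.9123840332031), 62.049095153808594)
```

View pics/w1.png

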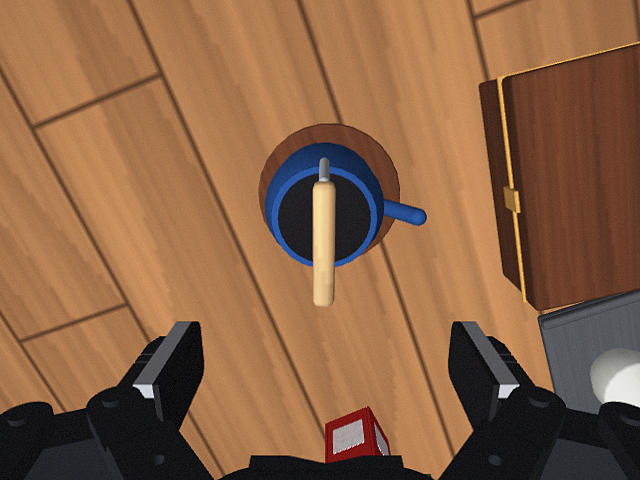

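The wrist view shows the grip vertical at column 323, rows 183–305, between the fingers, with the spout at (415,215) pointing away. The grip's size (73×12 mm) and height (0.192) agree with the description. The stand centre is at (0.511, 0.337).

```bash
python3 -m handwheel '[[[1,0.5,0,4,0,0,0],[1,0.5,0,7.5,0,0,0],[1,0.5,0,9.7,0,0,0],[1,0.5,0,9.7,0,0,0],[-1,0.5,0,9.7,0,0,0],[-1,0.5,0,9.7,0,0,0],[-1,0.5,0,9.7,0,0,0],[-1,0.5,0,9.7,0,0,0],[-1,0.5,0,9.7,0,0,0],[-1,0.5,0,9.7,0,0,0]]]'; python3 -c "
from h import *; go([.495,.212,.13],-20)"
```

```text
time_s: 3.52
eef_pos: [0.5106, 0.3402, 0.1679]
eef_rot: [-0.0, 0.819, 0.574, 0.0]
wrist_force: [-2.7, 1.4, 4.7]
opening: 0.131
grasp_force: 59.6
t 3.52 tcp [0.5106 0.3402 0.1679] y -20.0 shift [-12.58   2.92   3.78] turn [ 0. -0.  0.] q1,q6 [23. 43.] F [-2.7  1.4  4.7] open 0.13
```

```bash
python3 -m handwheel '[[[-1,0,0,-0.5,0,0,0],[-1,0,0,-2,0,0,0],[-1,0,0,-4,0,0,0],[-1,0,0,-5.5,0,0,0],[-1,-1.5,0.35,-6,0,0,0],[-1,-4.5,1,-6,0,0,0],[-1,-8,1.85,-6,0,0,0],[-1,-11,2.5,-6,0,0,0],[-1,-12.6,2.9,-6,0,0,0],[-1,-12.6,2.9,-6,0,0,0]]]'; python3 - <<'E'
from h import *
go([.495,.212,.130],-20)
c=snap("scene"); cv2.imwrite("pics/s2.png",c["frame"][100:400,250:640])
W=cloud(c); d=c["frame"]
b=(d[...,0]>d[...,2]*1.8)&(d[...,0]>60)&(abs(W[...,0]-.495)<.12)&(abs(W[...,1]-.212)<.1)
print(b.sum(),np.nanpercentile(W[b][:,2],[1,50,99]))
E
```

```text
time_s: 4.78
eef_pos: [0.4948, 0.2105, 0.2274]
eef_rot: [-0.0, 0.82, 0.573, 0.0]
wrist_force: [0.1, -0.5, -2.6]
opening: 0.12
grasp_force: 58.5
t 4.78 tcp [0.4948 0.2105 0.2274] y -20.1 shift [ 0.14 -0.03  9.74] turn [ 0.  -0.  -0.1] q1,q6 [10. 31.] F [ 0.1 -0.5 -2.6] open 0.12
1015 [0.11417121 0.16494793 0.19243525]
```

View pics/s2.png

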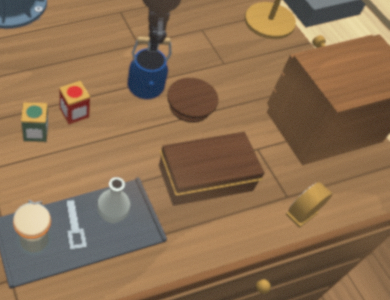

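The crop shows the jug hanging upright at (147,75), beside the empty stand at (192,97). Lowering it now.

```bash
python3 -m handwheel '[[[-1,0,0,1.5,0,0,0],[-1,0,0,4,0,0,0],[-1,0,0,6.5,0,0,0],[-1,0,0,8.5,0,0,0],[-1,0,0,9.4,0,0,0],[-1,0,0,9.7,0,0,0],[-1,0,0,9.9,0,0,0]]]'
```

```text
time_s: 5.7
eef_pos: [0.4952, 0.2119, 0.1287]
eef_rot: [0.0, 0.819, 0.574, 0.0]
wrist_force: [-0.1, 0.9, -2.5]
opening: 0.131
grasp_force: 58.6
```

```bash
python3 -m handwheel '[[[-1,0,0,0.1,0,0,0],[-1,0,0,0.2,0,0,0],[-1,0,0,0.2,0,0,0]]]'
```

```text
time_s: 6.08
eef_pos: [0.4956, 0.2118, 0.1277]
eef_rot: [0.0, 0.819, 0.574, 0.001]
wrist_force: [-2.8, -0.5, 5.9]
opening: 0.13
grasp_force: 59.8
```

```bash
python3 -m handwheel '[[[0,0,0,0.2,0,0,0],[0,0,0,0.2,0,0,0],[0.6,0,0,0.2,0,0,0],[0.6,0,0,0.2,0,0,0],[0.6,0,0,-2,0,0,0],[0.6,0,0,-5,0,0,0],[0.6,0,0,-9,0,0,0],[1,0,0,-12,0,0,0],[1,0,0,-12,0,0,0]]]'; python3 - <<'E'
from h import *
go([.473,-.052,.18],70)
c=snap("scene"); cv2.imwrite("pics/s3.png",c["frame"][100:400,250:640])
W=cloud(c); d=c["frame"]
P=W.reshape(-1,3); P=P[(abs(P[:,0]-.495)<.07)&(abs(P[:,1]-.212)<.07)]
g=P[(P[:,2]>.135)&(P[:,2]<.17)];print(len(g),cv2.minAreaRect((g[:,:2]*1000).astype(np.float32)),np.median(g[:,2]),np.percentile(P[(P[:,2]>.08)&(P[:,2]<.1)][:,2],[5,50,95]))
E
```

```text
time_s: 7.2
eef_pos: [0.4964, 0.2119, 0.2493]
eef_rot: [0.001, 0.819, 0.574, 0.003]
wrist_force: [0.4, 0.4, -0.7]
opening: 1.002
grasp_force: 0.0
t 7.2 tcp [0.4964 0.2119 0.2493] y -20.0 shift [-25.62   6.79   6.89] turn [ 0.1 -0.4 90. ] q1,q6 [11. 31.] F [ 0.4  0.4 -0.7] open 1.0
221 ((494.3035583496094, 210.5027313232422), (75.03230285644531, 16.980735778808594), 69.14169311523438) 0.15051527561114963 [0.08236265 0.09044129 0.09407739]
```

View pics/s3.png

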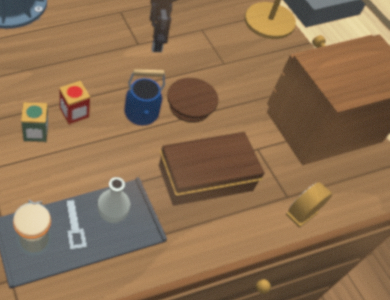

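The jug stands upright at (145,100), beside the clear stand at (192,98), and its grip is at z=0.150 as expected. Next I go over the nearest tin. Its walls lie at −20°, so no turn is needed.

```bash
python3 -m handwheel '[[[1,-4,1,0,0,0,0],[1,-9,2.4,0,0,0,0],[1,-15,4,0,0,0,0],[1,-20.5,5.4,1,0,0,0],[1,-25.6,6.8,2.5,0,0,0],[1,-25.6,6.8,4,0,0,0],[1,-25.6,6.8,4,0,0,0],[1,-25.6,6.8,4,0,0,0]]]'; cat >> h.py <<'E'
def tinlook(x,y,yang=None):
    c=snap("wrist"); P=cloud(c).reshape(-1,3)
    P=P[(abs(P[:,2]-.08)<.005)&(np.hypot(P[:,0]-x,P[:,1]-y)<.05)]; print(len(P),"z",np.median(P[:,2]) if len(P) else 0)
    if len(P)>50: 
        r=cv2.minAreaRect((P[:,:2]*1000).astype(np.float32)); print(r); go([r[0][0]/1000,r[0][1]/1000,.030],r[2])
E
python3 -c "
from h import *; go([.4735,-.053,.03],-20); tinlook(.4735,-.053)"
```

```text
time_s: 8.25
eef_pos: [0.4711, -0.0511, 0.2061]
eef_rot: [-0.0, 0.819, 0.574, -0.0]
wrist_force: [-1.2, 0.1, 0.2]
opening: 0.998
grasp_force: 0.0
t 8.25 tcp [ 0.4711 -0.0511  0.2061] y -19.9 shift [-0.1   0.31 17.61] turn [-0.  -0.   0.1] q1,q6 [-21.  -1.] F [-1.2  0.1  0.2] open 1.0
6963 z 0.07973386636446106
((472.984130859375, -51.09305191040039), (56.00636291503906, 56.08733367919922), 69.71757507324219)
t 8.3 tcp [ 0.4714 -0.0511  0.2065] y -19.9 shift [ 0.05  0.15 17.65] turn [  0.   -0.  -89.6] q1,q6 [-21.  -1.] F [0.1 0.1 0.2] open 1.0
```

```bash
python3 -m handwheel '[[[1,0.1,0.15,5,0,0,0],[1,0.1,0.15,10,0,0,0],[1,0.1,0.15,14,0,0,0],[1,0.1,0.15,16.5,0,0,0],[1,0.1,0.15,17.6,0,0,0],[1,0.1,0.15,17.6,0,0,0],[-1,0.1,0.15,17.6,0,0,0],[-1,0.1,0.15,17.6,0,0,0],[-1,0.1,0.15,17.6,0,0,0],[-1,0.1,0.15,17.6,0,0,0]]]'; python3 -m handwheel '[[[-1,0,0,-0.3,0,0,0],[-1,0,0,-1.5,0,0,0],[-1,0,0,-3,0,0,0],[-1,0,0,-4,0,0,0],[-1,0,0,-4,0,0,0],[-1,0,0,-4,0,0,0]]]';python3 -m handwheel '[[[-1,0,0,0,0,0,0]]]'
```

```text
time_s: 9.55
eef_pos: [0.4741, -0.0522, 0.0318]
eef_rot: [0.001, 0.819, 0.574, 0.001]
wrist_force: [-0.4, 0.1, 5.9]
opening: 0.646
grasp_force: 64.6
time_s: 10.3
eef_pos: [0.4726, -0.0518, 0.0702]
eef_rot: [-0.0, 0.819, 0.574, -0.0]
wrist_force: [-0.5, -0.7, -2.6]
opening: 0.643
grasp_force: 63.9
time_s: 10.42
eef_pos: [0.4724, -0.0517, 0.0698]
eef_rot: [-0.0, 0.819, 0.574, -0.0]
wrist_force: [0.0, 0.5, -1.6]
opening: 0.654
grasp_force: 63.9
```

About 2 N, so this tin is light. Putting it back.

```bash
python3 -m handwheel '[[[-1,0,0,1.5,0,0,0],[-1,0,0,3,0,0,0],[-1,0,0,3.7,0,0,0],[-1,0,0,4,0,0,0],[-1,0,0,4,0,0,0],[0.9,0,0,4,0,0,0],[1,0,0,4,0,0,0],[1,0,0,4,0,0,0],[1,0,0,4,0,0,0]]]';  python3 -c "
from h import *; go([.521,-.192,.20],85)"
```

```text
time_s: 11.55
eef_pos: [0.4728, -0.0519, 0.0301]
eef_rot: [-0.0, 0.819, 0.574, -0.0]
wrist_force: [-0.0, -0.5, 0.3]
opening: 1.001
grasp_force: 0.0
t 11.55 tcp [ 0.4728 -0.0519  0.0301] y -20.0 shift [-11.52   9.32 -17.  ] turn [-0.  0. 75.] q1,q6 [-21.  -1.] F [-0.  -0.5  0.3] open 1.0
```

```bash
python3 -m handwheel '[[[1,0,0,-4,0,0,0],[1,0,0,-9,0,0,0],[1,-2,1.5,-14,0,0,0],[1,-6,5,-17,0,0,-7],[1,-9.5,8,-17,0,0,-14.5],[1,-11.5,9.3,-17,0,0,-14.5],[1,-11.5,9.3,-17,0,0,-14.5],[1,-11.5,9.3,-17,0,0,-14.5]]]';  python3 -c "
from h import *; go([.521,-.192,.030],-5.5);tinlook(.521,-.192)"
```

```text
time_s: 12.55
eef_pos: [0.5201, -0.1904, 0.1993]
eef_rot: [-0.001, 0.741, 0.672, -0.0]
wrist_force: [0.1, -0.0, -0.2]
opening: 0.995
grasp_force: 0.0
t 12.55 tcp [ 0.5201 -0.1904  0.1993] y -5.6 shift [-0.17  0.14 16.93] turn [-0.1 -0.1 -0.1] q1,q6 [-32. -27.] F [ 0.1 -0.  -0.2] open 0.99
7250 z 0.07975902419119205
((520.8341674804688, -190.5451202392578), (55.846832275390625, 56.01070022583008), 84.40106964111328)
t 12.6 tcp [ 0.5202 -0.1902  0.1995] y -5.5 shift [-0.05  0.09 16.95] turn [ -0.   -0.1 -89.9] q1,q6 [-32. -27.] F [ 0.8 -0.   0.1] open 1.0
```

```bash
python3 -m handwheel '[[[1,0,0.1,5,0,0,0],[1,0,0.1,10,0,0,0],[1,0,0.1,14,0,0,0],[1,0,0.1,16,0,0,0],[1,0,0.1,16.9,0,0,0],[1,0,0.1,16.9,0,0,0],[-1,0,0.1,16.9,0,0,0],[-1,0,0.1,16.9,0,0,0],[-1,0,0.1,16.9,0,0,0],[-1,0,0.1,16.9,0,0,0]]]'; python3 -m handwheel '[[[-1,0,0,-0.3,0,0,0],[-1,0,0,-1.5,0,0,0],[-1,0,0,-3,0,0,0],[-1,0,0,-4,0,0,0],[-1,0,0,-4,0,0,0],[-1,0,0,-4,0,0,0]]]';python3 -m handwheel '[[[-1,0,0,0,0,0,0]]]'; python3 -c "
from h import *; go([.511,.337,.24])"
```

```text
time_s: 13.85
eef_pos: [0.5228, -0.1924, 0.0327]
eef_rot: [0.001, 0.74, 0.672, 0.0]
wrist_force: [-0.3, 0.4, 5.7]
opening: 0.644
grasp_force: 65.5
time_s: 14.6
eef_pos: [0.5217, -0.1917, 0.0712]
eef_rot: [-0.0, 0.74, 0.672, -0.0]
wrist_force: [-0.3, 0.8, -2.8]
opening: 0.644
grasp_force: 65.0
time_s: 14.72
eef_pos: [0.5215, -0.1916, 0.0707]
eef_rot: [-0.001, 0.74, 0.672, -0.0]
wrist_force: [-0.0, 0.0, -2.7]
opening: 0.646
grasp_force: 65.0
t 14.72 tcp [ 0.5215 -0.1916  0.0707] y -5.5 shift [ 52.52  -6.13 -16.89] turn [-0.1 -0.  -0. ] q1,q6 [-32. -27.] F [-0.   0.  -2.7] open 0.65
```

Light again (2.7 N), so the heavy one should be tin 3. Putting this one back.

```bash
python3 -m handwheel '[[[-1,0,0,1.5,0,0,0],[-1,0,0,3,0,0,0],[-1,0,0,3.7,0,0,0],[-1,0,0,4,0,0,0],[-1,0,0,4,0,0,0],[0.9,0,0,4,0,0,0],[1,0,0,4,0,0,0],[1,0,0,4,0,0,0],[1,0,0,4,0,0,0]]]';  python3 -c "
from h import *; go([.5135,-.312,.20],-2.5)"
```

```text
time_s: 15.85
eef_pos: [0.5218, -0.1918, 0.031]
eef_rot: [-0.0, 0.74, 0.672, -0.0]
wrist_force: [0.3, -0.6, -0.7]
opening: 1.006
grasp_force: 0.0
t 15.85 tcp [ 0.5218 -0.1918  0.031 ] y -5.5 shift [-12.04   0.32 -16.9 ] turn [-0. -0. -3.] q1,q6 [-32. -27.] F [ 0.3 -0.6 -0.7] open 1.01
```

```bash
python3 -m handwheel '[[[1,0,0,-4,0,0,0],[1,0,0,-9,0,0,0],[1,-2,0,-14,0,0,0],[1,-6,0.3,-17,0,0,-2],[1,-10,0.3,-17,0,0,-3],[1,-12,0.3,-17,0,0,-3],[1,-12,0.3,-17,0,0,-3],[1,-12,0.3,-17,0,0,-3]]]';  python3 -c "
from h import *; tinlook(.5135,-.312)"
```

```text
time_s: 16.85
eef_pos: [0.5132, -0.3101, 0.2003]
eef_rot: [-0.001, 0.722, 0.692, 0.0]
wrist_force: [0.3, 0.1, 0.2]
opening: 0.999
grasp_force: 0.0
7180 z 0.0797303229229755
((513.2724609375, -310.99322509765625), (56.4589729309082, 56.2254524230957), 86.67444610595703)
t 16.9 tcp [ 0.5134 -0.31    0.2006] y -2.5 shift [-1.200e-01  1.000e-02  1.706e+01] turn [  0.   -0.1 -89.1] q1,q6 [-42. -40.] F [ 0.2  1.1 -0.4] open 1.0
```

```bash
python3 -m handwheel '[[[1,-0.1,0,5,0,0,0.8],[1,-0.1,0,10,0,0,0.8],[1,-0.1,0,14,0,0,0.8],[1,-0.1,0,16,0,0,0.8],[1,-0.1,0,17,0,0,0.8],[1,-0.1,0,17,0,0,0.8],[-1,-0.1,0,17,0,0,0.8],[-1,-0.1,0,17,0,0,0.8],[-1,-0.1,0,17,0,0,0.8],[-1,-0.1,0,17,0,0,0.8]]]'; python3 -m handwheel '[[[-1,0,0,-0.3,0,0,0],[-1,0,0,-1.5,0,0,0],[-1,0,0,-3,0,0,0],[-1,0,0,-4,0,0,0],[-1,0,0,-4,0,0,0],[-1,0,0,-4,0,0,0]]]';python3 -m handwheel '[[[-1,0,0,0,0,0,0]]]'; python3 -c "
from h import *; go([.511,.337,.24])"
```

```text
time_s: 18.15
eef_pos: [0.5142, -0.3134, 0.033]
eef_rot: [0.001, 0.727, 0.686, 0.0]
wrist_force: [-1.4, 0.6, 6.3]
opening: 0.651
grasp_force: 65.5
time_s: 18.9
eef_pos: [0.5131, -0.3124, 0.0711]
eef_rot: [-0.0, 0.727, 0.686, -0.0]
wrist_force: [-0.1, 0.5, -6.3]
opening: 0.649
grasp_force: 65.0
time_s: 19.02
eef_pos: [0.5129, -0.3122, 0.0706]
eef_rot: [-0.001, 0.727, 0.686, -0.0]
wrist_force: [-0.2, 0.0, -6.4]
opening: 0.652
grasp_force: 65.0
t 19.02 tcp [ 0.5129 -0.3122  0.0706] y -3.3 shift [ 64.81  -3.95 -16.88] turn [-0.1 -0.  -0. ] q1,q6 [-43. -39.] F [-0.2  0.  -6.4] open 0.65
```

6.4 N: this is the heavy tin. I raise it well clear and carry it over smoothly.

```bash
python3 -m handwheel '[[[-1,0,0,-2,0,0,0],[-1,0,0,-6,0,0,0],[-1,0,0,-10,0,0,0],[-1,0.5,0,-14,0,0,0],[-1,2.5,-0.1,-17.5,0,0,0],[-1,6,-0.3,-19,0,0,0],[-1,10,-0.6,-19,0,0,0],[-1,14,-0.8,-19,0,0,0],[-1,18,-1.1,-19,0,0,0],[-1,22,-1.3,-19,0,0,0]]]'; python3 -m handwheel '[[[-1,4,-0.2,0,0,0,0],[-1,8,-0.5,0,0,0,0],[-1,12,-0.7,0,0,0,0],[-1,16,-1,0,0,0,0],[-1,20,-1.2,0,0,0,0],[-1,24,-1.5,0,0,0,0],[-1,28,-1.7,0,0,0,0],[-1,32,-2,0,0,0,0],[-1,36,-2.2,0,0,0,0],[-1,38,-2.3,0,0,0,0]]]';python3 -c "
from h import *; go([.511,.337,.171])"
```

```text
time_s: 20.27
eef_pos: [0.5129, -0.0909, 0.2627]
eef_rot: [0.001, 0.727, 0.686, 0.0]
wrist_force: [0.4, -0.5, -6.7]
opening: 0.65
grasp_force: 66.0
time_s: 21.52
eef_pos: [0.5116, 0.2905, 0.2625]
eef_rot: [0.0, 0.727, 0.687, 0.001]
wrist_force: [1.2, -1.4, -6.3]
opening: 0.649
grasp_force: 65.8
t 21.52 tcp [0.5116 0.2905 0.2625] y -3.2 shift [ 4.64 -0.33  9.15] turn [ 0.1 -0.   0. ] q1,q6 [18. 21.] F [ 1.2 -1.4 -6.3] open 0.65
```

```bash
python3 -m handwheel '[[[-1,2,-0.1,0,0,0,0],[-1,4,-0.3,0.5,0,0,0],[-1,4.7,-0.3,2.5,0,0,0],[-1,4.7,-0.3,5,0,0,0],[-1,4.7,-0.3,7.5,0,0,0],[-1,4.7,-0.3,8.8,0,0,0],[-1,4.7,-0.3,9.1,0,0,0],[-1,4.7,-0.3,9.1,0,0,0],[-1,4.7,-0.3,9.1,0,0,0]]]';python3 - <<'E'
from h import *
go([.511,.337,.171])
c=snap("scene"); cv2.imwrite("pics/s4.png",cv2.resize(c["frame"][60:330,130:540],None,fx=1.9,fy=1.9))
W=cloud(c); P=W.reshape(-1,3); P=P[(abs(P[:,0]-.511)<.05)&(abs(P[:,1]-.337)<.05)]
print("z hist",np.histogram(P[:,2],bins=np.arange(.02,.26,.01)))
f=P[(P[:,2]>.1)&(P[:,2]<.215)]; print(np.percentile(f,[1,99],axis=0))
top=P[(abs(P[:,2]-.22)<.006)]; print(len(top),cv2.minAreaRect((top[:,:2]*1000).astype(np.float32)) if len(top)>9 else 0)
E
```

```text
time_s: 22.65
eef_pos: [0.5124, 0.3359, 0.1715]
eef_rot: [0.0, 0.727, 0.686, 0.001]
wrist_force: [-0.1, 0.5, -5.6]
opening: 0.652
grasp_force: 65.7
t 22.65 tcp [0.5124 0.3359 0.1715] y -3.3 shift [ 0.1  -0.15  0.05] turn [ 0.1 -0.1  0. ] q1,q6 [22. 25.] F [-0.1  0.5 -5.6] open 0.65
z hist (array([  0, 491, 761,   0,   0,   0,   0,   0,   0,   0,   0,   7, 102,
        98, 114,  89, 103, 105,  92, 233, 137,  34,  87]), array([0.02, 0.03, 0.04, 0.05, 0.06, 0.07, 0.08, 0.09, 0.1 , 0.11, 0.12,
       0.13, 0.14, 0.15, 0.16, 0.17, 0.18, 0.19, 0.2 , 0.21, 0.22, 0.23,
       0.24, 0.25]))
[[0.48341149 0.30547991 0.14015536]
 [0.5528472  0.36071448 0.21406227]]
315 ((508.83697509765625, 325.5321960449219), (56.18903732299805, 77.97708892822266), 53.07571029663086)
```

View pics/s4.png

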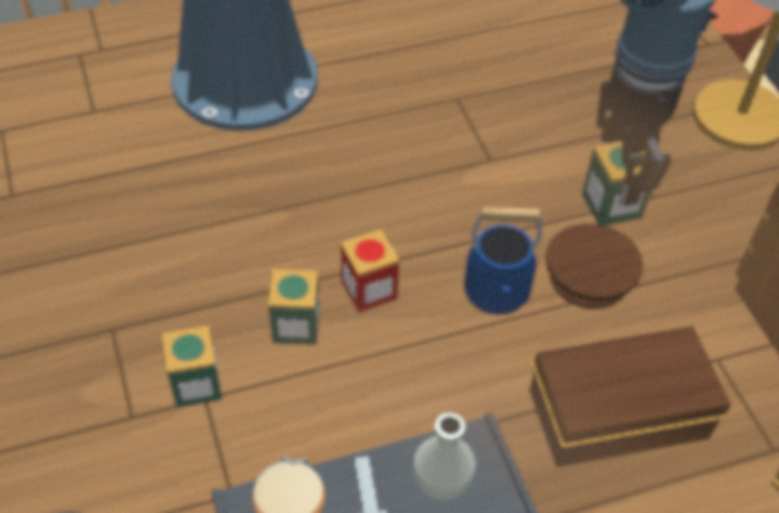

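The tin is held upright at (617,180) in the crop, above the empty stand at (593,265). Its underside is at z=0.140, so there is 10 cm of clearance. The jug and the other tins are all standing.

```bash
python3 -m handwheel '[[[-1,0,0,0,0,0,0],[-1,0,0,0,0,0,0],[-1,0,0,0,0,0,0]]]'; python3 -c "
from bench import ctrl; print(ctrl.hand_in())"
```

```text
time_s: 23.08
eef_pos: [0.5117, 0.3356, 0.1704]
eef_rot: [0.0, 0.727, 0.686, 0.0]
wrist_force: [-1.0, -0.3, -6.6]
opening: 0.653
grasp_force: 65.7
the job is handed in; nothing more can be done
None
```

The job is handed in (23 s on the robot's clock; no verdict came back): the jug stands upright beside the stand, the two light tins are back upright where they stood, and the arm is still holding the heaviest tin (about 6.4 N, against 2 to 3 N for the others) upright over the cleared stand with about 10 cm free beneath it.

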